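Load a sawn blank up the saw's infeed slide

ROBOT

A 6-joint arm with a two-finger parallel gripper is mounted at the origin on the work surface. World frame = base frame: x ahead of the robot, y to its left, z up, the work surface at z = 0. Lengths are in mm, angles in rad, forces in N, time in s.
With the tool pointing down it reaches from about 400 to 925 mm from the base axis. Payload 12.5 kg.
Tool frame: the origin (TCP) lies at the very end of the fingers, on their centre line; the grasp point (between the pads) lies 19 mm behind it; z points along the fingers, y is the line along which they close (so a half turn about z gives the same grasp; the last joint's range is limited). The gripper opens to 95 mm and grips with 3 to 60 N. Pads are 20 mm wide; open, the fingers measure 119 mm over their backs; the gripper's body (75 mm by 180 mm) begins 59 mm behind the grasp point.
Start: joints at [-1.283, 0.491, 1.559, -0, 1.092, -0.106], TCP at [239.837, -577.17, 214.661] pointing down, gripper open.
Joint ranges: [-3.1, 3.1], [-0.84, 2.19], [0.05, 2.79], [-1.13, 4.28], [0.06, 2.93], [-2.69, 2.69]. Speed limits (rad/s): [2.22, 2.22, 2.79, 3.14, 3.14, 3.14].

INTERFACE

Orientations are given as a unit quaternion [x, y, z, w].
In Python, from cell import robot gives the robot as it stands. The module is installed in compiled form; this text tells all that it offers.
- The arm moves only by the shell command python3 -m handwheel 'ROWS'. ROWS is a JSON object of lists of equal length, an entry for each row: "xyz": the shift along the tool's x, y, z in cm, a list of three; "angular": the turn, a rotation vector about the tool's x, y, z in units of 6 degrees (1.0 is 6 degrees), a list of three; "hand": the closure in counts, from 0 (fully open) to 255 (shut). In form: {"xyz": [[tx, ty, tz], ...], "angular": [[wx, wy, wz], ...], "hand": [hand, ...]}. A call has 1 to 8 rows; each row shifts and turns the commanded pose from where the row before left it, along the tool's axes as they then stand; what a row does not reach is not made up. A row lasts 1/12 s, in which the tool goes at most 41.7 mm and 7.16 degrees, less where a joint would pass 70% of its speed; a pose out of reach is approached as far as the arm can. A call is refused whole if a number of a shift passes 4.17 or a number of a turn 1, either way. A call with a gripper value outside its range is refused whole. The fingers move at their own pace and stop on an object; the grip force is fixed at half the most. Time passes only in rows, so rows that do not move let the fingers close. It gives the time, the measured TCP pose, the force, the opening and the grip force at its end, in the units of the state.
- robot.observe(): the state, without advancing time (a new reading comes with each control period).
- robot.capture(name): name is "scene" or "side" or "wrist"; returns the picture (420x560x3 uint8, blue, green, red); there is no depth.
- robot.get_calibration(name): a dict with "fovy" (degrees; the focal length in pixels is half the picture's height over the tangent of half this angle, whatever the lens; pixels are square), "cx", "cy" (the principal point, pixels), "k1" (the pictures are not rectified: a ray, as slopes to the right and down, at radius r is drawn at 1 + k1 r^2 times it, then the intrinsics apply), "pose" (4x4, takes a point from camera to world coordinates); the wrist camera has in their place "tool_from_camera" (4x4, takes a point from camera to tool coordinates, whose origin is the TCP and whose axes are the flange's). Camera axes: x right, y up, looking along -z (the intrinsics and any distortion apply to the point x, -y, -z); pixel columns grow to the right and rows downward; lengths in mm; the calibration is good to about 2 mm. A picture is of the moment at which its call begins: read the wrist's pose just before it. get_calibration takes no time and is no camera call.
- robot.job_done(): hands the job in; it is judged then, once.
Trained networks look in the newest picture that a camera, given by its name, has taken for a name from the list of things; names that differ only in an ending like _2 or _b are one class to them, and where a whole thing is asked for, a point or a joint stands for the part that bears it (a point fixed in the world has none). Each returns a list of dicts, best first, with "confidence" (0 to 1); they miss things now and then, are a little off and sometimes report something else, mostly with a low value. They report only what shows in the picture. A call takes as long as a camera call. They do not tell look-alikes from the thing itself.
- robot.find_in(camera, thing): "location" ([row, column] in pixels, amid what is visible of it).
- robot.regions_of(camera, thing): "pixels" (420x560 bool, what is visible of it) and "location" ([row, column] in pixels, amid what is visible of it).
- robot.landmark_of(camera, thing): "location" ([row, column] in pixels: a listed point, or the origin of a listed thing).
The state is a dict: "time_s": time; "joint_pos": joint angles; "qvel": joint speeds; "tau": joint torques, N m; "tcp_pos": TCP position; "tool_rot": TCP orientation; "ft_force": force on the tool from outside, world axes, zero at the start; "ft_torque": the same for the moment, N m; "grip_width": finger opening in mm; "grip_force": force on a finger pad.
Only numpy, scipy, OpenCV 4.12 (cv2) and the standard library are available. Lean on these libraries where they do the work, as an engineer would, in place of code of your own. Each camera call takes 0.05 s, during which the arm holds its last target. There are 200 camera calls.

TASK

The longer sawn aluminium blank stands on edge, tight against one side of the small grey bin (the bin may be nudged along to make finger room). Take the blank out, lay it flat on the level apron at the foot of the infeed slide and let go of it, then push it up the sloping lane, under the guard bars, until its end rests against the stop at the top, and leave it there lying flat. Keep the bin upright and the short offcut standing, and do not disturb the oil bottle and the wrench.

Things in the scene. Friction and masses are not known exactly. Their poses are not given: they have to be found in the camera images.
- blank: The part to load: plain aluminium flat bar, a box 120 mm long (x) x 25 mm thick (y) x 56 mm wide (z), about 0.45 kg. Origin: its centre. It starts on edge on the bench (z up, 56 mm tall), a 120 x 56 mm face touching the middle of the bin's +y or -y wall; its other face is free. Laid flat it is 25 mm tall with its y axis upright (either way up, either end may lead).
- offcut: Bystander: shorter aluminium offcut, 70 mm long (x) x 25 mm thick (y) x 38 mm tall (z), origin at its centre. It stands on edge touching the bin's other side wall. The bin may push it along but it must stay standing.
- bin: Loose open-topped grey plastic bin, 120 mm (x) x 110 mm (y) x 55 mm tall, walls and floor 5 mm, about 0.35 kg, empty but for flat washers fixed on its floor. Origin: centre of its underside, z up. The blank and the offcut stand against its +y and -y walls. It slides when a wall is pushed, e.g. from inside; it may be shifted but not tipped.
- ramp: The infeed slide, fixed, grey-painted steel. Origin at bench level under the centre line at the foot of the slope; x points horizontally up the slide, y across to the left, z up. Level apron: a plate with its top 8 mm above the bench, from x = -165 mm to 0, y from -90 to +90 mm, no rails. From x = 0 the lane climbs from apron level at 10 degrees, 200 mm along the slope to the stop.
- lane: The sloping lane of the slide. Origin on its surface at the foot of the stop's face, on the centre line; x points uphill along the slope, y left, z square to the surface. Foot of the slope at x = -200 mm. The stop: dark block 80 mm wide, 32 mm high, face at x = 0. Friction holds the blank where it is left on the slope.
- rails (a point): Midpoint on the lane's surface between its two dark side rails, 105 mm downhill of the stop. The rails run along the lane from 185 to 5 mm below the stop, 12 mm high, 8 mm thick, inner faces 64 mm apart, square-ended with no lead-in.
- guard (a point): Middle of the lower of two steel guard bars, 8 mm thick, that cross over the lane 70 and 18 mm downhill of the stop, on posts 45 mm either side of the centre line. This point is at the bar's centre, 41 mm above the lane's surface (underside 37 mm, top 45 mm): the blank passes under lying flat but not on edge.
- oil: Bystander: white plastic oil bottle, 56 mm diameter, 150 mm tall, origin at the centre of its base, on the bench beyond the work.
- wrench: Bystander: steel wrench 180 mm long lying along its x axis on the bench beyond the work.
Things that resemble listed ones, but are neither listed nor needed, are in the scene too. Leave any purple or red look-alike of the blank alone.

How it is judged (in metres and radians):
On the way:
1. the blank lies flat on the level apron, at rest and let go (angle between the y axis of blank and the z axis of ramp, either way round below 0.08 rad and x of blank in the frame of ramp between -0.15 and -0.02 m and y of blank in the frame of ramp between -0.085 and 0.085 m and z of blank in the frame of ramp between 0.015 and 0.026 m and linear speed of blank below 0.02 m/s and contact force between the fingers and blank below 0.2 N), for 0.2 s.
At the end, for the whole second after the job is handed in: The blank lies flat on the lane's surface between the rails, its leading end within 5 mm of the stop's face, squared to the lane within 0.1 rad, at rest; the bin stands upright (x of blank in the frame of lane between -0.065 and -0.057 m and y of blank in the frame of lane between -0.009 and 0.009 m and z of blank in the frame of lane between 0.009 and 0.016 m and angle between the y axis of blank and the z axis of lane, either way round below 0.08 rad and angle between the x axis of blank and the x axis of lane, either way round below 0.1 rad and linear speed of blank below 0.01 m/s and angle between bin's own z axis and vertical below 0.15 rad); the robot touches nothing.
It fails at once if the bin is tipped (over 0.4 rad) (angle between bin's own z axis and vertical above 0.4 rad).
It fails at once if the offcut falls over (over 0.6 rad) (angle between offcut's own z axis and vertical above 0.6 rad).
It fails at once if the oil bottle is disturbed (moved over 30 mm) (distance of oil from where it was at the start of the episode above 0.03 m).
It fails at once if the wrench is disturbed (moved over 30 mm) (distance of wrench from where it was at the start of the episode above 0.03 m).
It also fails if it takes over 72 s, if anything falls off the work surface, if the arm or the gripper's body presses on something with over 40 N, if the wrist force passes 120 N, or if a joint passes its speed limit or range.

## Working session

There is one attempt and no reset: what is moved stays moved. The work goes in short steps, Python scripts to look and compute and a shell command to move; the robot and the scene stay as the last step left them, time stands still between calls to the robot, and variables do not carry over. Pictures are saved under pics/ and viewed, at most 10 in all, crops included, and the job is handed in when it is done.

```bash
mkdir -p pics; cat > h.py <<'E'
import numpy as np, cv2
from cell import robot
from scipy.spatial.transform import Rotation as R
def campose(c,st=None):
    k=robot.get_calibration(c)
    if 'pose' in k: return k,np.array(k['pose'])
    st=st or robot.observe(); T=np.eye(4); T[:3,:3]=R.from_quat(st['tool_rot']).as_matrix(); T[:3,3]=st['tcp_pos']
    return k,T@np.array(k['tool_from_camera'])
def toworld(c,rc,z,st=None):
    k,T=campose(c,st); f=210/np.tan(np.radians(k['fovy'])/2)
    d=np.array([rc[1]-k['cx'],rc[0]-k['cy']])/f; u=d.copy()
    for _ in range(20): u=d/(1+k['k1']*(u@u))
    r=T[:3,:3]@np.array([u[0],-u[1],-1]); p=T[:3,3]
    return p+r*(z-p[2])/r[2]
def topix(c,P,st=None):
    k,T=campose(c,st); f=210/np.tan(np.radians(k['fovy'])/2)
    q=np.linalg.inv(T)@np.append(P,1); u=np.array([q[0],-q[1]])/-q[2]; u=u*(1+k['k1']*(u@u))
    return np.array([u[1]*f+k['cy'],u[0]*f+k['cx']])
E
python3 - <<'E'
from h import *
o=robot.observe();print(o)
ims=[]
zz=dict(blank=28,offcut=19,bin=0,ramp=0,lane=35,rails=25,guard=60,oil=0,wrench=3)
for c in('scene','side'):
    im=robot.capture(c);cv2.imwrite(f'pics/{c}0.png',im)
    print(c,campose(c)[1].round(2).tolist())
    for t in zz:
        for d in robot.landmark_of(c,t)[:3]: print(c,t,round(d['confidence'],2),np.round(d['location']),toworld(c,d['location'],zz[t]).round())
E
```

```text
{'time_s': 0.0, 'joint_pos': array([-1.28260151e+00,  4.91568617e-01,  1.55949597e+00,  9.87087230e-06,
        1.09167437e+00, -1.05592872e-01]), 'qvel': array([ 1.50801240e-03,  1.98362985e-03,  8.25871572e-04, -7.34128419e-04,
       -2.48183697e-04, -3.13201151e-05]), 'tau': array([-3.88577653e-03, -6.12656021e+01, -2.58182448e+01,  6.89772586e-02,
        4.82079468e-02, -9.24794858e-05]), 'tcp_pos': array([ 239.75863701, -576.90212936,  214.04009726]), 'tool_rot': array([ 9.80679231e-01,  1.95621873e-01, -4.78965164e-05, -5.71164188e-04]), 'ft_force': array([-0.00813609, -0.12630568,  0.40069608]), 'ft_torque': array([-0.06750393,  0.01470841,  0.01193748]), 'grip_force': 0.0, 'grip_width': 94.9847068879095}
scene [[0.41, -0.77, 0.49, 1263.89], [0.91, 0.35, -0.21, -226.05], [-0.01, 0.53, 0.85, 1239.67], [0.0, 0.0, 0.0, 1.0]]
scene blank 0.91 [174. 348.] [532. 315.  28.]
scene blank 0.69 [155. 389.] [523. 458.  28.]
scene blank 0.67 [120. 352.] [358. 424.  28.]
scene offcut 0.48 [179. 299.] [485. 182.  19.]
scene bin 0.61 [181. 321.] [504. 245.   0.]
scene lane 0.83 [258. 130.] 
[... 175 characters left out ...]
6 [257. 129.] [ 514. -331.    3.]
side [[-0.98, 0.14, -0.17, 379.19], [-0.22, -0.67, 0.71, 840.12], [-0.02, 0.73, 0.68, 809.88], [0.0, 0.0, 0.0, 1.0]]
side blank 0.95 [356. 264.] [526. 455.  28.]
side blank 0.76 [331. 202.] [672. 428.  28.]
side blank 0.73 [362. 344.] [367. 433.  28.]
side offcut 0.41 [265. 306.] [488. 199.  19.]
side bin 0.87 [288. 295.] [504. 257.   0.]
side ramp 0.75 [187. 302.] [ 560. -119.    0.]
side lane 0.93 [141. 319.] [ 542. -324.   35.]
side rails 0.58 [162. 308.] [ 559. -215.   25.]
side rails 0.17 [142. 313.] [ 565. -327.   25.]
side guard 0.73 [146. 311.] [ 559. -256.   60.]
side oil 0.68 [213. 224.] [757.  42.   0.]
side wrench 0.7 [256. 220.] [715. 202.   3.]
```

View pics/scene0.png

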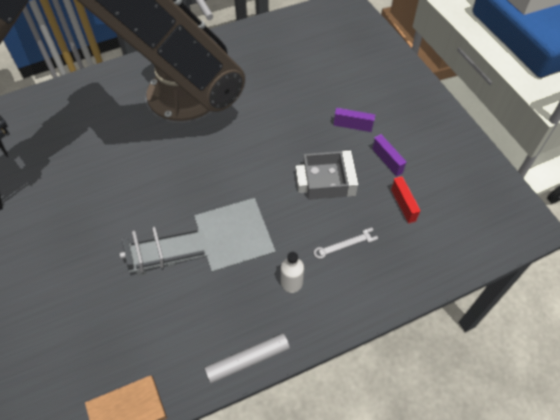

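View pics/side0.png

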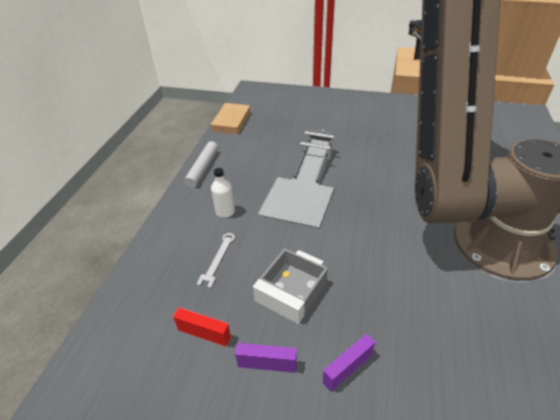

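The blank is the bright plate on the bin's +y side (scene px ~(174,348)), with the offcut opposite at ~(179,300). The ramp runs toward −y, with its apron at ~(232,235) and its stop at ~(257,128). I'll look from close by, ramp first as it's on the way.

```bash
python3 -m handwheel '{"xyz":[[3.3,-1.75,-1.05],[3.3,-1.75,-1.05],[3.3,-1.75,-1.05],[3.3,-1.75,-1.05],[3.3,-1.75,-1.05],[3.3,-1.75,-1.05],[3.3,-1.75,-1.05],[3.3,-1.75,-1.05]],"angular":[[0,0,0],[0,0,0],[0,0,0],[0,0,0],[0,0,0],[0,0,0],[0,0,0],[0,0,0]],"hand":[0,0,0,0,0,0,0,0]}'
python3 -m handwheel '{"xyz":[[3.3,-1.75,-1.05],[3.3,-1.75,-1.05],[3.3,-1.75,-1.05],[3.3,-1.75,-1.05],[0,0,0],[0,0,0]],"angular":[[0,0,0],[0,0,0],[0,0,0],[0,0,0],[0,0,0],[0,0,0]],"hand":[0,0,0,0,0,0]}'
python3 - <<'E'
from h import *
st=robot.observe(); im=robot.capture('wrist');cv2.imwrite('pics/w1.png',im)
print(st['time_s'],st['tcp_pos'],np.array(robot.get_calibration('wrist')['tool_from_camera']).round(2).tolist())
for t,z in dict(ramp=0,lane=42.7,rails=24.5,guard=71).items():
    for d in robot.landmark_of('wrist',t)[:3]: print(t,round(d['confidence'],2),np.round(d['location']),toworld('wrist',d['location'],z,st).round())
E
```

```text
time_s: 1.67
tcp_pos: [430.7, -345.0, 299.4]
tool_rot: [0.981, 0.196, 0.0, 0.0]
ft_force: [0.6, -1.3, 0.9]
grip_width: 95.1
grip_force: 0.0
time_s: 2.17
tcp_pos: [525.9, -229.8, 341.0]
tool_rot: [0.98, 0.197, 0.0, 0.0]
ft_force: [-0.9, -0.4, -0.5]
grip_width: 95.0
grip_force: 0.0
2.1667 [ 525.85632474 -229.83850929  340.9843677 ] [[-0.0, 0.96, 0.28, 78.58], [1.0, 0.0, 0.0, 0.53], [0.0, 0.28, -0.96, -169.36], [0.0, 0.0, 0.0, 1.0]]
ramp 0.68 [118. 231.] [ 561. -124.    0.]
lane 0.9 [180. 341.] [ 542. -326.   43.]
rails 0.65 [146. 282.] [ 554. -218.   24.]
guard 0.93 [158. 300.] [ 551. -248.   71.]
```

View pics/w1.png

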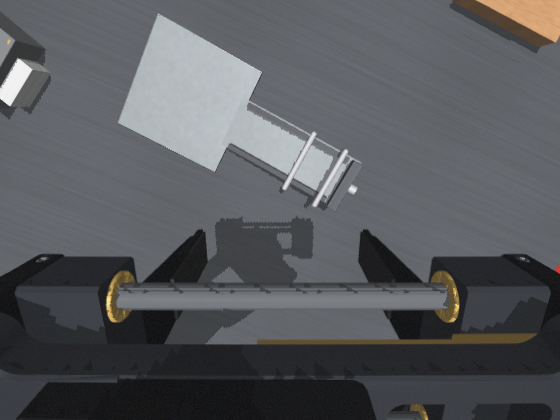

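The wrist view shows the apron corners at (row,col) (14,159), (72,261), (171,215), (122,119), and the networks agree with it. Moving on to the bin.

```bash
python3 - <<'E'
from h import *
st=robot.observe()
C=[toworld('wrist',p,8,st)[:2] for p in ((14,159),(122,119),(171,215),(72,261))]
print(np.round(C,1)); print([np.linalg.norm(C[i]-C[i-1]).round(1) for i in range(4)])
f=(C[2]+C[3])/2; b=(C[0]+C[1])/2; u=f-b; print('foot',f,'ang',np.degrees(np.arctan2(u[1],u[0])))
w=C[3]-C[2]; print('edge ang',np.degrees(np.arctan2(w[1],w[0])))
E
python3 -m handwheel '{"xyz":[[1.33,-3.52,0],[1.33,-3.52,0],[1.33,-3.52,0],[1.33,-3.52,0],[1.33,-3.52,0],[1.33,-3.52,0],[1.33,-3.52,0],[1.33,-3.52,0]],"angular":[[0,0,0],[0,0,0],[0,0,0],[0,0,0],[0,0,0],[0,0,0],[0,0,0],[0,0,0]],"hand":[0,0,0,0,0,0,0,0]}'
python3 -m handwheel '{"xyz":[[1.33,-3.52,0],[1.33,-3.52,0],[1.33,-3.52,0],[1.33,-3.52,0],[1.33,-3.52,0],[0,0,0]],"angular":[[0,0,0],[0,0,0],[0,0,0],[0,0,0],[0,0,0],[0,0,0]],"hand":[0,0,0,0,0,0]}'
python3 -m handwheel '{"xyz":[[0,0,0],[0,0,0],[0,0,0],[0,0,0],[0,0,0],[0,0,0],[0,0,0],[0,0,0]],"angular":[[0,0,1],[0,0,1],[0,0,1],[0,0,1],[0,0,1],[0,0,1],[0,0,1],[0,0,0]],"hand":[0,0,0,0,0,0,0,0]}'
python3 - <<'E'
from h import *
st=robot.observe(); im=robot.capture('wrist');cv2.imwrite('pics/w2.png',im)
print(st['joint_pos'].round(2))
for t,z in dict(blank=28,offcut=19,bin=0).items():
    for d in robot.landmark_of('wrist',t)[:3]: print(t,round(d['confidence'],2),np.round(d['location']),toworld('wrist',d['location'],z,st).round())
E
```

```text
[[ 660.4   22.7]
 [ 484.6   40.2]
 [ 467.5 -131.5]
 [ 643.2 -147.3]]
[np.float64(170.9), np.float64(176.7), np.float64(172.5), np.float64(176.3)]
foot [ 555.33425651 -139.3925932 ] ang -95.72652721061598
edge ang -5.126259645428599
time_s: 3.08
tcp_pos: [514.7, 70.3, 340.6]
tool_rot: [0.981, 0.195, 0.0, 0.0]
ft_force: [0.1, -0.2, -0.1]
grip_width: 95.3
grip_force: 0.0
time_s: 3.58
tcp_pos: [508.6, 261.7, 340.1]
tool_rot: [0.98, 0.197, -0.0, -0.001]
ft_force: [0.4, 0.0, 0.3]
grip_width: 95.0
grip_force: 0.0
time_s: 4.25
tcp_pos: [509.4, 256.5, 340.4]
tool_rot: [0.985, -0.172, -0.0, 0.0]
ft_force: [0.5, -0.8, -0.0]
grip_width: 95.3
grip_force: 0.0
[ 0.35  0.31  1.51 -0.    1.32  2.27]
blank 0.87 [ 98. 147.] [678. 416.  28.]
blank 0.87 [275. 226.] [355. 420.  28.]
blank 0.63 [165. 239.] [533. 322.  28.]
offcut 0.65 [162. 322.] [491. 192.  19.]
bin 0.73 [162. 284.] [509. 252.   0.]
```

View pics/w2.png

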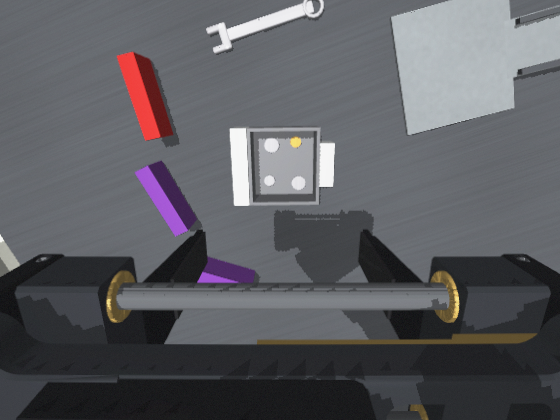

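The wrist view shows the blank's top at columns 231–249, rows 128–206, aligned with the tool. The bin interior is at columns 253–318 and the offcut at columns 320–334. Now the shifts.

```bash
cat >> h.py <<'E'
def totool(P,st):
    return R.from_quat(st['tool_rot']).inv().apply(np.array(P)-st['tcp_pos'])
E
python3 - <<'E'
from h import *
st=robot.observe()
for n,p,z in [('bTL',(128,231),56),('bTR',(128,249),56),('bBL',(206,233),56),('bBR',(206,250),56),('binTL',(130,252),55),('binTR',(127,320),55),('binBR',(205,320),55),('offc',(144,335),38),('offc2',(187,334),38)]:
    w=toworld('wrist',p,z,st); print(n,w.round(),'tool',totool(w,st).round(1))
E
```

```text
bTL [591. 309.  56.] tool [ 59.8 -75.7 284.5]
bTR [582. 284.  56.] tool [ 59.8 -49.  284.5]
bBL [477. 351.  56.] tool [-61.2 -78.4 284.5]
bBR [468. 326.  56.] tool [-61.2 -51.3 284.5]
binTL [578. 281.  55.] tool [ 56.8 -44.8 285.5]
binTR [548. 184.  55.] tool [ 61.1  56.3 285.5]
binBR [433. 220.  55.] tool [-60.   60.4 285.5]
offc [514. 168.  38.] tool [ 34.5  82.7 302.5]
offc2 [449. 189.  38.] tool [-34.6  84.4 302.5]
```

```bash
python3 -m handwheel '{"xyz":[[0,0.5,4],[0,0,4],[0,0,4],[0,0,4],[0,0,4],[0,0,4],[0,0,0],[0,0,0]],"angular":[[0,0,0.2],[0,0,0],[0,0,0],[0,0,0],[0,0,0],[0,0,0],[0,0,0],[0,0,0]],"hand":[255,255,255,255,255,255,255,255]}'
python3 -m handwheel '{"xyz":[[0,0,3],[0,0,3],[0,0,2.6],[0,0,0],[0,0,0]],"angular":[[0,0,0],[0,0,0],[0,0,0],[0,0,0],[0,0,0]],"hand":[255,255,255,255,255]}'
```

```text
time_s: 5.12
tcp_pos: [507.0, 252.6, 99.9]
tool_rot: [0.984, -0.179, -0.001, 0.001]
ft_force: [0.3, -0.1, 0.1]
grip_width: 47.0
grip_force: 0.0
time_s: 5.53
tcp_pos: [508.3, 253.2, 16.4]
tool_rot: [0.984, -0.179, 0.001, -0.0]
ft_force: [0.1, -0.2, -0.1]
grip_width: 13.8
grip_force: 0.0
```

```bash
python3 -m handwheel '{"xyz":[[0,0,0],[0,0,0],[0,1.2,0],[0,1.2,0],[0,1.2,0],[0,0.6,0],[0,0.6,0],[0,0.6,0]],"angular":[[0,0,0],[0,0,0],[0,0,0],[0,0,0],[0,0,0],[0,0,0],[0,0,0],[0,0,0]],"hand":[255,255,255,255,255,255,255,255]}'
python3 -m handwheel '{"xyz":[[0,0.5,0],[0,0.5,0],[0,0.5,0],[0,0,0]],"angular":[[0,0,0],[0,0,0],[0,0,0],[0,0,0]],"hand":[255,255,255,255]}'
python3 -m handwheel '{"xyz":[[0,-0.6,0],[0,-0.6,-3],[0,0,-4],[0,0,-4],[0,0,-4],[0,-2,-4],[0,-2,-4],[0,0,0]],"angular":[[0,0,0],[0,0,0],[0,0,0],[0,0,0],[0,0,0],[0,0,0],[0,0,0],[0,0,0]],"hand":[255,255,255,0,0,0,0,0]}'
python3 - <<'E'
from h import *
st=robot.observe(); im=robot.capture('wrist');cv2.imwrite('pics/w3.png',im)
for t,z in dict(blank=28,offcut=19,bin=0).items():
    for d in robot.landmark_of('wrist',t)[:3]: print(t,round(d['confidence'],2),np.round(d['location']),totool(toworld('wrist',d['location'],z,st),st).round())
E
```

```text
time_s: 6.2
tcp_pos: [489.0, 201.9, 15.2]
tool_rot: [0.984, -0.179, 0.001, -0.001]
ft_force: [1.4, 4.3, 4.1]
grip_width: 0.5
grip_force: 3.1
time_s: 6.53
tcp_pos: [483.6, 187.7, 15.1]
tool_rot: [0.984, -0.18, 0.001, -0.0]
ft_force: [2.3, 2.5, 4.0]
grip_width: 0.6
grip_force: 2.1
time_s: 7.2
tcp_pos: [503.0, 237.2, 245.9]
tool_rot: [0.984, -0.179, 0.004, -0.003]
ft_force: [-1.1, 0.2, 0.2]
grip_width: 28.3
grip_force: 0.0
blank 0.95 [179. 215.] [ -3. -89. 218.]
blank 0.81 [218. 133.] [ -58. -206.  219.]
blank 0.7 [97. 98.] [ 101. -229.  220.]
offcut 0.78 [177. 340.] [ -3.  78. 226.]
bin 0.66 [174. 291.] [ -2.  13. 246.]
bin 0.22 [ 34. 542.] [177. 328. 245.]
```

View pics/w3.png

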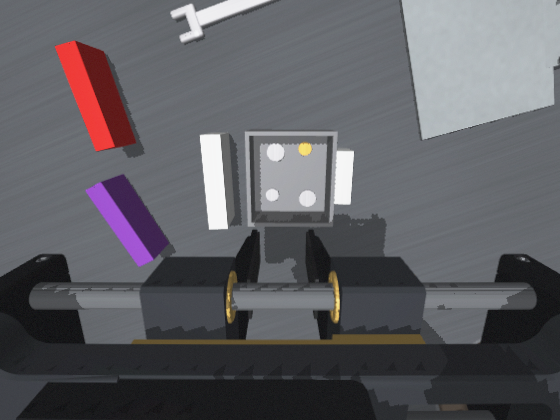

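The bin has moved clear: the blank's top is at about cols 201–228, rows 134–228, and the bin wall starts at col 246.

```bash
python3 - <<'E'
from h import *
st=robot.observe();print(st['tcp_pos'])
im=cv2.imread('pics/w3.png'); 
m=robot.regions_of('wrist','blank')
for d in m: print(d['confidence'],np.round(d['location']))
d=min(m,key=lambda d:np.hypot(*(np.array(d['location'])-[180,215])))
g=(cv2.cvtColor(im,cv2.COLOR_BGR2GRAY)>215)&d['pixels']
c=cv2.findNonZero(g.astype(np.uint8)); b=cv2.boxPoints(cv2.minAreaRect(c)); print(b.round(1))
for p in b: print(totool(toworld('wrist',p[::-1],56,st),st).round(1))
for p in [(134,201),(134,222),(228,209),(228,229),]: print(totool(toworld('wrist',p,56,st),st).round(1))
for p in [(132,246),(226,247)]: print('bin',totool(toworld('wrist',p,55,st),st).round(1))
E
```

```text
[499.54280843 234.12579824 237.75996104]
0.96 [178. 216.]
0.9 [95. 95.]
0.77 [220. 130.]
[[199.4 135.1]
 [219.5 133.5]
 [227.3 228. ]
 [207.2 229.6]]
[ 56.3 -95.2 181.5]
[ 58.1 -71.9 181.5]
[-58.4 -69.1 181.7]
[-60.6 -94.7 181.7]
[ 57.5 -93.3 181.5]
[ 57.5 -69.1 181.5]
[-58.4 -92.2 181.7]
[-58.5 -67.  181.8]
bin [ 59.6 -41.5 182.6]
bin [-56.2 -44.3 182.8]
```

```bash
cat >> h.py <<'E'
def box(near_world,z,thr=215,name='w'):
    st=robot.observe(); im=robot.capture('wrist'); cv2.imwrite(f'pics/{name}.png',im)
    px=topix('wrist',near_world,st)
    m=robot.regions_of('wrist','blank')
    d=min(m,key=lambda d:np.hypot(*(np.array(d['location'])-px)))
    print('exp',px.round(),'got',np.round(d['location']),d['confidence'])
    g=(cv2.cvtColor(im,cv2.COLOR_BGR2GRAY)>thr)&d['pixels']
    w=np.array([toworld('wrist',(r,c),z,st)[:2] for r,c in np.argwhere(g)])
    rc=cv2.minAreaRect(w.astype(np.float32)); print('world rect',rc)
    b=cv2.boxPoints(rc); ctr=b.mean(0); e=max(b[1]-b[0],b[2]-b[1],key=np.linalg.norm)
    print('tcp',st['tcp_pos'].round(1),'center',ctr.round(1),'tool',totool([*ctr,z],st).round(1),'axis deg',np.degrees(np.arctan2(e[1],e[0])).round(1),
      'toolx deg',np.degrees(np.arctan2(*R.from_quat(st['tool_rot']).as_matrix()[[1,0],0])).round(1))
    return st,im,d
E
python3 -c "
from h import *
box([532,318,56],56,name='w4')"
```

```text
exp [182. 207.] got [178. 208.] 0.86
world rect ((531.5460815429688, 317.9111328125), (24.24655532836914, 118.79918670654297), 70.90575408935547)
tcp [499.6 234.  237.5] center [531.5 317.9] tool [  0.7 -90.2 181.3] axis deg -19.1 toolx deg -20.6
```

```bash
python3 -m handwheel '{"xyz":[[0,-3,0],[0,-3,0],[0,-3,2],[0.1,0,4],[0,0,4],[0,0,0],[0,0,0],[0,0,0]],"angular":[[0,0,-0.25],[0,0,0],[0,0,0],[0,0,0],[0,0,0],[0,0,0],[0,0,0],[0,0,0]],"hand":[134,134,134,134,134,134,134,134]}'
python3 -m handwheel '{"xyz":[[0,0,2],[0,0,3],[0,0,3],[0,0,2.5],[0,0,2],[0,0,0],[0,0,0]],"angular":[[0,0,0],[0,0,0],[0,0,0],[0,0,0],[0,0,0],[0,0,0],[0,0,0]],"hand":[134,134,134,134,134,134,134]}'
```

```text
time_s: 8.22
tcp_pos: [532.4, 318.8, 140.7]
tool_rot: [0.986, -0.166, 0.001, -0.0]
ft_force: [0.3, -0.2, -0.3]
grip_width: 45.2
grip_force: 0.0
time_s: 8.8
tcp_pos: [532.6, 319.0, 15.8]
tool_rot: [0.986, -0.166, 0.001, -0.0]
ft_force: [0.4, 1.4, 0.5]
grip_width: 45.2
grip_force: 0.0
```

```bash
python3 -m handwheel '{"xyz":[[0,0,0],[0,0,0],[0,0,0],[0,0,0],[0,0,0],[0,0,-1],[0,0,-3],[0,0,-3]],"angular":[[0,0,0],[0,0,0],[0,0,0],[0,0,0],[0,0,0],[0,0,0],[0,0,0],[0,0,0]],"hand":[255,255,255,255,255,255,255,255]}'
python3 -m handwheel '{"xyz":[[0,0,-3.5],[0,0,-3.5],[0.64,1.9,-1],[1.28,3.8,0],[1.28,3.8,0],[1.28,3.8,0],[1.28,3.8,0],[1.28,3.8,0]],"angular":[[0,0,0],[0,0,0],[0,0,0],[0,0,0],[0,0,0],[0,0,0],[0,0,0],[0,0,0]],"hand":[255,255,255,255,255,255,255,255]}'
python3 -m handwheel '{"xyz":[[1.28,3.8,0],[1.28,3.8,0],[1.28,3.8,0],[0.64,1.9,0],[0,0,0],[0,0,0]],"angular":[[0,0,0],[0,0,0],[0,0,0],[0,0,0],[0,0,-0.8],[0,0,-0.8]],"hand":[255,255,255,255,255,255]}'
```

```text
time_s: 9.47
tcp_pos: [530.6, 318.4, 84.2]
tool_rot: [0.986, -0.166, -0.001, 0.001]
ft_force: [0.7, 1.4, -5.6]
grip_width: 25.3
grip_force: 30.0
time_s: 10.13
tcp_pos: [528.7, 96.7, 164.6]
tool_rot: [0.986, -0.166, -0.0, 0.0]
ft_force: [1.6, 0.0, -6.3]
grip_width: 25.0
grip_force: 30.0
time_s: 10.63
tcp_pos: [527.8, -43.5, 164.5]
tool_rot: [0.997, -0.083, -0.0, -0.0]
ft_force: [0.5, 0.1, -5.1]
grip_width: 25.1
grip_force: 30.0
```

Remaining rotation is about −15.7 units.

```bash
python3 -m handwheel '{"xyz":[[0,0,0],[0,0,0],[0,0,0],[0,0,0],[0,0,0],[0,0,0],[0,0,0],[0,0,0]],"angular":[[0,0,-1],[0,0,-1],[0,0,-1],[0,0,-1],[0,0,-1],[0,0,-1],[0,0,-1],[0,0,-1]],"hand":[255,255,255,255,255,255,255,255]}'
python3 -m handwheel '{"xyz":[[0,0,0],[0,0,0],[0,0,0],[0,0,0],[0,0,0],[0,0,0],[0,0,0],[0,0,0]],"angular":[[0,0,-1],[0,0,-1],[0,0,-1],[0,0,-1],[0,0,-1],[0,0,-1],[0,0,-1],[0,0,-0.7]],"hand":[255,255,255,255,255,255,255,255]}'
python3 -m handwheel '{"xyz":[[0,0,2],[0,0,3],[0,0,3],[0,0,2],[0,0,0],[0,0,0]],"angular":[[0,0,0],[0,0,0],[0,0,0],[0,0,0],[0,0,0],[0,0,0]],"hand":[255,255,255,255,255,255]}'
python3 - <<'E'
from h import *
st=robot.observe(); im=robot.capture('wrist');cv2.imwrite('pics/w5.png',im)
print(st['tcp_pos'],st['joint_pos'].round(2))
for t,z in dict(lane=42.7,rails=24.5,guard=71).items():
    for d in robot.landmark_of('wrist',t)[:2]: print(t,round(d['confidence'],2),np.round(d['location']),toworld('wrist',d['location'],z,st).round())
E
```

```text
time_s: 11.3
tcp_pos: [527.9, -41.9, 164.5]
tool_rot: [0.943, 0.332, -0.0, -0.0]
ft_force: [0.4, -1.0, -5.9]
grip_width: 25.1
grip_force: 30.0
time_s: 11.97
tcp_pos: [527.8, -41.9, 164.5]
tool_rot: [0.737, 0.675, -0.0, -0.0]
ft_force: [-0.0, -0.3, -6.2]
grip_width: 24.9
grip_force: 30.0
time_s: 12.47
tcp_pos: [528.0, -41.9, 64.1]
tool_rot: [0.739, 0.673, -0.001, -0.001]
ft_force: [0.3, 0.5, -4.7]
grip_width: 25.0
grip_force: 30.0
[527.97146313 -41.92433708  64.14152964] [-0.2   0.57  1.93 -0.    0.64 -0.11]
```

View pics/w5.png

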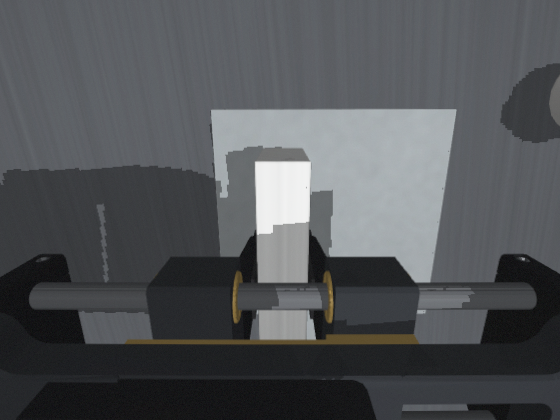

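```bash
python3 -m handwheel '{"xyz":[[0,0,1],[0,0,1],[0,0,1],[0,0,0.5],[0,0,0.3],[0,0,0],[0,0,0]],"angular":[[0,0,0],[0,0,0],[0,0,0],[0,0,0],[0,0,0],[0,0,0],[0,0,0]],"hand":[255,255,255,255,255,255,255]}'
```

```text
time_s: 13.25
tcp_pos: [528.3, -42.0, 25.9]
tool_rot: [0.739, 0.673, -0.0, -0.0]
ft_force: [0.6, -0.6, -5.3]
grip_width: 24.9
grip_force: 30.0
```

```bash
python3 -m handwheel '{"xyz":[[0,0,0.1],[0,0,0.1],[0,0,0]],"angular":[[0,0,0],[0,0,0],[0,0,0]],"hand":[255,255,255]}'
python3 -m handwheel '{"xyz":[[0,0,0],[0,0,0],[0,0,0],[0,0,0],[0,0,-1],[0,0,-3],[0,0,-3],[0,0,-2]],"angular":[[0,0,0],[0,0,0],[0,0,0],[0,0,0],[0,0,0],[0,0,0],[0,0,0],[0,0,0]],"hand":[134,134,134,134,134,134,134,134]}'
python3 - <<'E'
from h import *
st=robot.observe(); im=robot.capture('wrist');cv2.imwrite('pics/w6.png',im)
print(robot.observe()['tcp_pos'])
E
```

```text
time_s: 13.5
tcp_pos: [528.4, -42.0, 24.2]
tool_rot: [0.739, 0.673, 0.0, 0.0]
ft_force: [-0.1, -0.0, -5.9]
grip_width: 24.7
grip_force: 30.0
time_s: 14.17
tcp_pos: [528.7, -42.1, 117.1]
tool_rot: [0.739, 0.673, 0.001, 0.001]
ft_force: [1.2, 0.1, -0.0]
grip_width: 45.3
grip_force: 0.0
[530.05248032 -42.27220968 120.05482505]
```

View pics/w6.png

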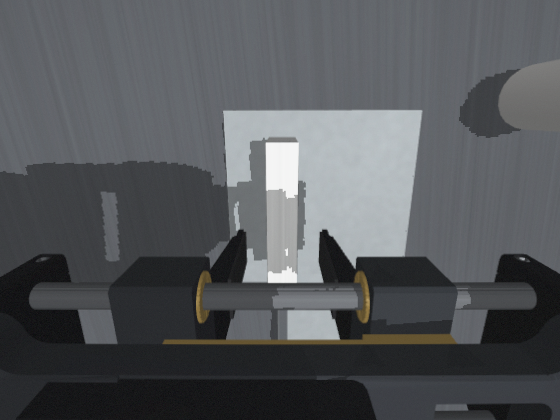

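The blank stands on the apron at col ~282, well inside its edges. Now I'll topple it to the right with closed fingers.

```bash
python3 -m handwheel '{"xyz":[[0,-1.8,0],[0,-1.7,0],[0,0,2],[0,0,3],[0,0,2],[0,0,0],[0,0,0],[0,0,0]],"angular":[[0,0,0],[0,0,0],[0,0,0],[0,0,0],[0,0,0],[0,0,0],[0,0,0],[0,0,0]],"hand":[255,255,255,255,255,255,255,255]}'
python3 -m handwheel '{"xyz":[[0,0.4,0],[0,0.4,0],[0,0.4,0],[0,0.4,0],[0,0.4,0],[0,0.4,0],[0,0.4,0],[0,0.4,0]],"angular":[[0,0,0],[0,0,0],[0,0,0],[0,0,0],[0,0,0],[0,0,0],[0,0,0],[0,0,0]],"hand":[255,255,255,255,255,255,255,255]}'
python3 -m handwheel '{"xyz":[[0,0.4,0],[0,0,0],[0,0,0],[0,0,-4],[0,0,-4],[0,0,-4],[0,0,0],[0,0,0]],"angular":[[0,0,0],[0,0,0],[0,0,0],[0,0,0],[0,0,0],[0,0,0],[0,0,0],[0,0,0]],"hand":[255,255,255,0,0,0,0,0]}'
python3 - <<'E'
from h import *
st,im,d=box([565,-45,33],33,thr=150,name='w7')
cv2.imwrite('pics/w7.png',im)
E
```

```text
time_s: 14.88
tcp_pos: [494.0, -38.8, 45.3]
tool_rot: [0.739, 0.673, 0.0, 0.0]
ft_force: [0.1, -0.5, 0.9]
grip_width: 1.4
grip_force: 0.0
time_s: 15.55
tcp_pos: [525.8, -41.8, 44.2]
tool_rot: [0.739, 0.673, 0.0, 0.0]
ft_force: [0.2, -0.7, -1.1]
grip_width: 0.5
grip_force: 0.0
time_s: 16.22
tcp_pos: [529.9, -42.2, 166.1]
tool_rot: [0.739, 0.673, 0.001, 0.002]
ft_force: [-0.3, 0.2, -0.8]
grip_width: 27.8
grip_force: 0.0
exp [192. 316.] got [314. 294.] 0.49
world rect ((551.0747680664062, -172.37741088867188), (114.03325653076172, 76.28614807128906), 85.68921661376953)
tcp [529.9 -42.2 166.1] center [ 551.1 -172.4] tool [-127.6   32.6  133.3] axis deg 85.7 toolx deg 84.7
```

View pics/w7.png

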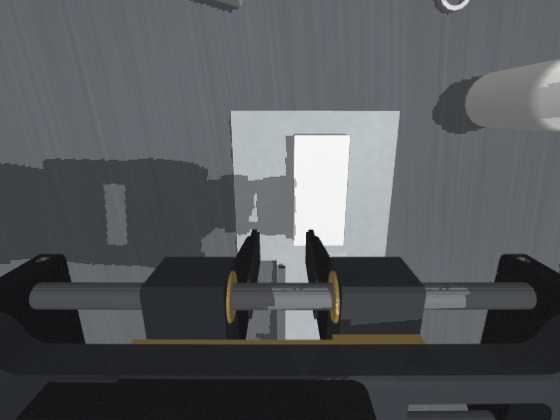

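It fell flat: the top face has corners at ~(135,294), (135,349), (246,344), (246,294). I'll take a higher look to relate it to the lane.

```bash
python3 -m handwheel '{"xyz":[[-1.2,0.8,-3.7],[-1.2,0.8,-3.7],[-1.2,0.8,-3.7],[-1.2,0.8,-3.7],[-1.2,0,-3.5],[0,0,0],[0,0,0],[0,0,0]],"angular":[[0,0,0],[0,0,0],[0,0,0],[0,0,0],[0,0,0],[0,0,0],[0,0,0],[0,0,0]],"hand":[0,0,0,0,0,0,0,0]}'
python3 - <<'E'
from h import *
st,im,d=box([568,-45,33],33,thr=200,name='w8')
for t,z in dict(ramp=0,lane=42.7,rails=24.5,guard=71).items():
    for d in robot.landmark_of('wrist',t)[:2]: print(t,round(d['confidence'],2),np.round(d['location']),toworld('wrist',d['location'],z,st).round())
cv2.imwrite('pics/w8c.png',cv2.resize(im[60:280,160:440],None,fx=2.7,fy=2.7))
E
```

```text
time_s: 16.98
tcp_pos: [555.2, -104.7, 345.0]
tool_rot: [0.739, 0.673, -0.001, -0.001]
ft_force: [-0.4, -0.6, -0.5]
grip_width: 90.0
grip_force: 0.0
exp [126. 288.] got [126. 287.] 0.68
world rect ((569.5980224609375, -47.208465576171875), (117.6534194946289, 55.53204345703125), 84.6221923828125)
tcp [ 555.2 -104.7  345. ] center [569.6 -47.2] tool [ 58.3  10.  312.1] axis deg 84.6 toolx deg 84.6
ramp 0.73 [175. 286.] [ 558. -129.    0.]
lane 0.93 [287. 285.] [ 538. -324.   43.]
rails 0.83 [228. 286.] [ 550. -217.   24.]
guard 0.62 [252. 288.] [ 550. -241.   71.]
```

View pics/w8c.png

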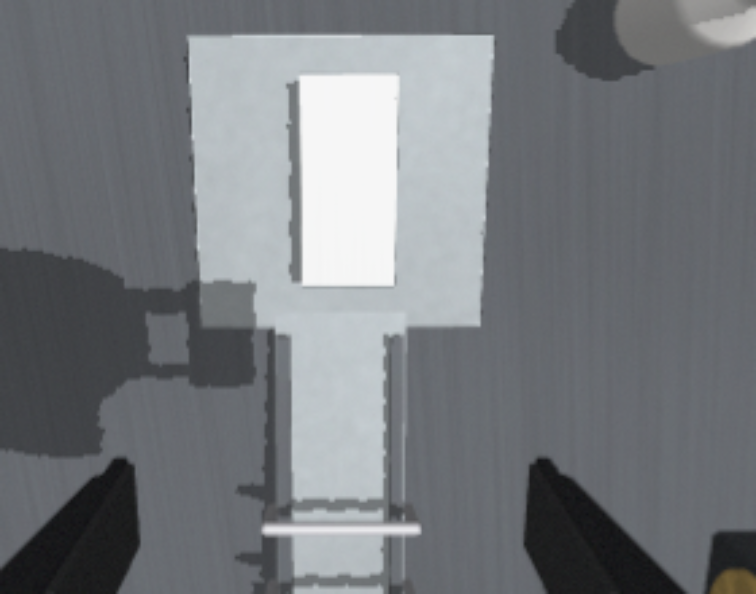

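The crop shows the blank flat on the apron, parallel to the lane. The rail pair is centred near column ~285.6 and the apron near ~286.2 (full-picture columns).

```bash
python3 - <<'E'
from h import *
st=robot.observe(); print(st['tcp_pos'].round(1))
for n,p,z in [('apron far',(73.5,286.3),8),('apron front',(180,286.1),8),('apron front edge',(180.5,250),8),('rails hi',(200,285.6),34),('rails mid',(225,285.6),40),('railstart',(184,285.6),22),('guard',(255.5,286.3),71),('lane',(287,285),42.7)]:
    w=toworld('wrist',p,z,st); print(n,w.round(1),'tool',totool(w,st).round(1))
E
```

```text
[ 555.5 -104.5  346.3]
apron far [574.3  35.3   8. ] tool [140.8   6.2 338.3]
apron front [ 558.5 -135.8    8. ] tool [-31.    6.3 338.3]
apron front edge [ 495.8 -130.9    8. ] tool [-31.9 -56.5 338.4]
rails hi [ 554.8 -164.3   34. ] tool [-59.7   5.2 312.3]
rails mid [ 550.8 -206.7   40. ] tool [-102.3    5.3  306.2]
railstart [ 557.1 -139.6   22. ] tool [-34.9   5.3 324.3]
guard [ 547.9 -248.3   71. ] tool [-143.9    6.2  275.2]
lane [ 539.  -324.5   42.7] tool [-220.7    4.4  303.5]
```

```bash
python3 -m handwheel '{"xyz":[[2.9,0.5,1],[2.9,0.5,3.5],[0,0,4],[0,0,4],[0,0,4],[0,0,4],[0,0,4],[0,0,0]],"angular":[[0,0,0],[0,0,0],[0,0,0],[0,0,0],[0,0,0],[0,0,0],[0,0,0],[0,0,0]],"hand":[0,0,0,0,0,0,0,0]}'
python3 -m handwheel '{"xyz":[[0,0,3],[0,0,3],[0,0,2],[0,0,0.5],[0,0,0],[0,0,0]],"angular":[[0,0,0],[0,0,0],[0,0,0],[0,0,0],[0,0,0],[0,0,0]],"hand":[0,0,0,0,0,0]}'
```

```text
time_s: 17.95
tcp_pos: [566.9, -49.8, 98.7]
tool_rot: [0.739, 0.673, -0.003, -0.004]
ft_force: [-1.1, -0.3, -1.3]
grip_width: 95.0
grip_force: 0.0
time_s: 18.45
tcp_pos: [571.2, -50.7, 22.0]
tool_rot: [0.739, 0.673, 0.0, 0.001]
ft_force: [-0.7, 0.2, 1.0]
grip_width: 95.1
grip_force: 0.0
```

```bash
python3 -m handwheel '{"xyz":[[0,0,0.6],[0,0,0],[0,0,0],[0,0,0],[0,0,0],[0,0,0],[0,0,0],[0,0,0]],"angular":[[0,0,0],[0,0,0],[0,0,0],[0,0,0],[0,0,0],[0,0,0],[0,0,0],[0,0,0]],"hand":[0,255,255,255,255,255,255,255]}'
```

```text
time_s: 19.12
tcp_pos: [570.0, -50.5, 14.3]
tool_rot: [0.739, 0.673, -0.0, -0.0]
ft_force: [-0.7, 0.4, 1.4]
grip_width: 55.8
grip_force: 30.0
```

```bash
python3 -m handwheel '{"xyz":[[0,-0.2,0],[0,-0.2,0],[0,0,0],[0,0,0],[0,0,0],[0,0,0],[0,0,0]],"angular":[[0,0,0],[0,0,0],[0,0,0],[0,0,0],[0,0,0],[0,0,0],[0,0,0]],"hand":[255,255,255,255,130,20,20]}'
python3 -m handwheel '{"xyz":[[0,0,-1],[0,0,-4],[0,0,-4],[0,0,-4],[0,0,-4],[-1,0,-4],[-1,0,-4],[0,0,-4]],"angular":[[0,0,0],[0,0,0],[0,0,0],[0,0,0],[0,0,0],[0,0,0],[0,0,0],[0,0,0]],"hand":[0,0,0,0,0,0,0,0]}'
python3 -m handwheel '{"xyz":[[0,0,0],[0,0,0],[0,0,0]],"angular":[[0,0,0],[0,0,0],[0,0,0]],"hand":[200,200,200]}'
python3 - <<'E'
from h import *
st,im,d=box([566,-50,33],33,thr=200,name='w9')
g=cv2.cvtColor(im,cv2.COLOR_BGR2GRAY).astype(int)
for n,wp,z in [('rails',[554,-180],25)]:
    for y in (-165,-180,-195,-210):
        zz=8+(-130-y)*.176
        r,c=topix('wrist',[558+(y+137)*.0937,y,zz],st); r=int(round(r)); print(y,r,round(c,1),g[r,int(c)-34:int(c)+35].tolist())
E
```

```text
time_s: 19.7
tcp_pos: [565.9, -50.1, 14.2]
tool_rot: [0.739, 0.673, -0.0, -0.0]
ft_force: [0.7, -0.1, 0.2]
grip_width: 64.6
grip_force: 0.0
time_s: 20.37
tcp_pos: [563.4, -70.9, 307.2]
tool_rot: [0.739, 0.673, -0.0, 0.0]
ft_force: [1.2, -1.4, 0.7]
grip_width: 94.9
grip_force: 0.0
time_s: 20.62
tcp_pos: [563.7, -69.8, 304.0]
tool_rot: [0.739, 0.673, -0.0, -0.0]
ft_force: [0.5, -0.7, -0.8]
grip_width: 80.2
grip_force: 0.0
exp [156. 283.] got [151. 280.] 0.71Traceback (most recent call last):
  File "<stdin>", line 2, in <module>
  File "h.py", line 28, in box
    w=np.array([toworld('wrist',(r,c),z,st)[:2] for r,c in np.argwhere(g)])
                ~~~~~~~^^^^^^^^^^^^^^^^^^^^
  File "h.py", line 10, in toworld
    k,T=campose(c,st); f=210/np.tan(np.radians(k['fovy'])/2)
        ~~~~~~~^^^^^^
  File "h.py", line 5, in campose
    k=robot.get_calibration(c)
ValueError: time passes only in moves, steps and waits
```

```bash
sed -i 's/^def campose/_K={}\ndef campose/; s/    k=robot.get_calibration(c)/    k=_K.setdefault(c,None) or _K.__setitem__(c,robot.get_calibration(c)) or _K[c]/' h.py
python3 - <<'E'
from h import *
st,im,d=box([566,-50,33],33,thr=200,name='w9')
g=cv2.cvtColor(im,cv2.COLOR_BGR2GRAY).astype(int)
for y in (-165,-180,-200):
        zz=8+(-130-y)*.176
        r,c=topix('wrist',[558+(y+137)*.0937,y,zz],st); r=int(round(r)); print(y,r,round(c,1),int(c)-34,g[r,int(c)-34:int(c)+35].tolist())
E
```

```text
exp [156. 283.] got [152. 281.] 0.57
world rect ((566.8527221679688, -46.518028259277344), (119.7234878540039, 55.49375915527344), 84.64385223388672)
tcp [563.8 -69.8 302.9] center [566.9 -46.5] tool [ 23.4   1.6 269.9] axis deg 84.6 toolx deg 84.7
-165 225 283.2 249 [108, 110, 110, 107, 98, 94, 70, 78, 106, 114, 115, 114, 114, 116, 136, 193, 193, 194, 193, 193, 195, 195, 191, 194, 196, 194, 195, 193, 194, 195, 197, 196, 195, 196, 196, 195, 196, 195, 197, 198, 198, 201, 202, 201, 201, 201, 201, 201, 200, 200, 191, 122, 117, 90, 117, 118, 116, 116, 124, 149, 105, 107, 108, 110, 109, 106, 105, 108, 107]
-180 234 283.2 249 [109, 108, 110, 110, 105, 69, 71, 74, 99, 113, 112, 114, 113, 114, 139, 195, 195, 196, 195, 194, 194, 193, 194, 193, 193, 192, 194, 194, 195, 193, 196, 197, 199, 199, 198, 199, 197, 197, 197, 197, 196, 197, 196, 198, 198, 197, 200, 199, 199, 198, 192, 122, 118, 89, 115, 115, 115, 115, 119, 148, 105, 107, 108, 111, 110, 110, 106, 107, 106]
-200 246 283.2 249 [112, 111, 110, 106, 71, 71, 68, 74, 98, 114, 111, 111, 111, 110, 118, 195, 196, 196, 196, 195, 194, 194, 196, 194, 195, 195, 195, 194, 194, 195, 195, 195, 196, 194, 195, 193, 193, 193, 194, 196, 197, 201, 202, 201, 202, 201, 201, 198, 199, 198, 190, 118, 115, 89, 113, 115, 113, 117, 137, 147, 108, 109, 106, 109, 111, 111, 109, 106, 106]
```

```bash
python3 -m handwheel '{"xyz":[[3.7,0.1,0],[3.7,0,1.5],[3.8,0,1.5],[0,0,4],[0,0,4],[0,0,4],[0,0,4],[0,0,4]],"angular":[[0,0,0],[0,0,0],[0,0,0],[0,0,0],[0,0,0],[0,0,0],[0,0,0],[0,0,0]],"hand":[200,200,200,200,200,200,200,200]}'
python3 -m handwheel '{"xyz":[[0,0,3],[0,0,2],[0,0,0.5],[0,0,0],[0,0,0],[0,0,0]],"angular":[[0,0,0],[0,0,0],[0,0,0],[0,0,0],[0,0,0],[0,0,0]],"hand":[200,200,200,200,200,200]}'
```

```text
time_s: 21.48
tcp_pos: [575.2, 41.7, 71.9]
tool_rot: [0.739, 0.674, -0.0, -0.0]
ft_force: [0.4, 0.6, -0.7]
grip_width: 20.9
grip_force: 0.0
time_s: 21.98
tcp_pos: [576.6, 41.4, 20.6]
tool_rot: [0.739, 0.673, 0.001, 0.001]
ft_force: [0.7, 0.8, 0.8]
grip_width: 20.6
grip_force: 0.0
```

```bash
python3 -m handwheel '{"xyz":[[0,-0.1,0.4],[0,0,0],[-0.8,0,0],[-0.8,0,0],[-0.8,0,0],[-0.8,0,0],[-0.8,0,0],[-0.8,0,0]],"angular":[[0,0,0],[0,0,0],[0,0,0],[0,0,0],[0,0,0],[0,0,0],[0,0,0],[0,0,0]],"hand":[200,200,200,200,200,200,200,200]}'
```

```text
time_s: 22.65
tcp_pos: [570.5, -7.1, 15.6]
tool_rot: [0.739, 0.673, 0.0, 0.0]
ft_force: [0.3, 5.3, 1.7]
grip_width: 20.3
grip_force: 3.1
```

```bash
python3 -m handwheel '{"xyz":[[-0.6,0,0],[-0.6,0,0],[-0.6,0,0],[-0.6,0,0],[-0.6,0,0],[-0.6,0,0]],"angular":[[0,0,0],[0,0,0],[0,0,0],[0,0,0],[0,0,0],[0,0,0]],"hand":[200,200,200,200,200,200]}'
```

```text
time_s: 23.15
tcp_pos: [567.0, -42.9, 15.5]
tool_rot: [0.739, 0.673, 0.0, -0.0]
ft_force: [-0.2, 5.9, 1.7]
grip_width: 20.5
grip_force: 2.7
```

```bash
python3 -m handwheel '{"xyz":[[-0.8,0,0],[-0.8,0,0],[-0.8,0,0],[-0.8,0,0],[-0.8,0,0],[0,0,0]],"angular":[[0,0,0],[0,0,0],[0,0,0],[0,0,0],[0,0,0],[0,0,0]],"hand":[200,200,200,200,200,200]}'; python3 -c "
from h import *
robot.capture('side')
for t,z in (('blank',30),('rails',24.5)):
  for d in robot.landmark_of('side',t)[:5]: print(t,d['confidence'],np.round(d['location']),toworld('side',d['location'],z).round(1))"
```

```text
time_s: 23.65
tcp_pos: [563.1, -83.8, 15.3]
tool_rot: [0.74, 0.673, -0.0, 0.0]
ft_force: [-0.1, -0.0, -0.5]
grip_width: 20.3
grip_force: 0.0
blank 0.96 [361. 348.] [360.7 431.7  30. ]
blank 0.84 [328. 203.] [671.  423.2  30. ]
blank 0.69 [359. 266.] [521.3 462.5  30. ]
blank 0.6 [172. 307.] [ 552.1 -157.6   30. ]
blank 0.56 [188. 302.] [552.3 -76.5  30. ]
rails 0.89 [161. 312.] [ 549.4 -222.6   24.5]
```

```bash
python3 -m handwheel '{"xyz":[[-0.7,0,0],[-0.7,0,0],[-0.7,0,0],[-0.7,0,0],[-0.7,0,-0.08],[-0.7,0,-0.12],[-0.7,0,-0.12],[-0.7,0,-0.12]],"angular":[[0,0,0],[0,0,0],[0,0,0],[0,0,0],[0,0,0],[0,0,0],[0,0,0],[0,0,0]],"hand":[200,200,200,200,200,200,200,200]}'
```

```text
time_s: 24.47
tcp_pos: [558.0, -138.2, 19.9]
tool_rot: [0.739, 0.673, 0.0, -0.0]
ft_force: [0.1, 6.4, 1.8]
grip_width: 20.3
grip_force: 3.5
```

```bash
python3 -m handwheel '{"xyz":[[-0.7,0,-0.12],[-0.7,0,-0.12],[-0.7,0,-0.12],[-0.7,0,-0.12],[-0.5,0,-0.09],[0,0,0]],"angular":[[0,0,0],[0,0,0],[0,0,0],[0,0,0],[0,0,0],[0,0,0]],"hand":[200,200,200,200,200,200]}'
```

```text
time_s: 24.97
tcp_pos: [554.9, -171.8, 25.7]
tool_rot: [0.74, 0.673, 0.0, 0.0]
ft_force: [-0.5, 0.4, 0.8]
grip_width: 20.8
grip_force: 0.4
```

Expected contact with the stop is at TCP y ≈ −197; I'll close in with smaller rows and watch the force.

```bash
python3 -m handwheel '{"xyz":[[-0.4,0,-0.07],[-0.4,0,-0.07],[-0.4,0,-0.07],[-0.4,0,-0.07],[-0.4,0,-0.07]],"angular":[[0,0,0],[0,0,0],[0,0,0],[0,0,0],[0,0,0]],"hand":[200,200,200,200,200]}'
python3 -m handwheel '{"xyz":[[-0.15,0,-0.03],[-0.15,0,-0.03]],"angular":[[0,0,0],[0,0,0]],"hand":[200,200]}'
python3 -m handwheel '{"xyz":[[-0.15,0,-0.03],[-0.15,0,-0.03]],"angular":[[0,0,0],[0,0,0]],"hand":[200,200]}'
```

```text
time_s: 25.38
tcp_pos: [552.9, -190.2, 28.9]
tool_rot: [0.739, 0.673, 0.0, -0.001]
ft_force: [3.4, 31.9, 1.6]
grip_width: 20.2
grip_force: 17.2
time_s: 25.55
tcp_pos: [552.5, -190.4, 29.0]
tool_rot: [0.74, 0.673, 0.001, -0.002]
ft_force: [9.6, 37.6, -1.6]
grip_width: 20.5
grip_force: 19.4
time_s: 25.72
tcp_pos: [552.2, -190.6, 29.1]
tool_rot: [0.74, 0.673, 0.002, -0.004]
ft_force: [16.7, 57.0, -3.3]
grip_width: 20.7
grip_force: 29.1
```

The push stalled hard at y ≈ −190, about 7 mm before my estimate. I'll back off and look to see whether that is really the stop.

```bash
python3 -m handwheel '{"xyz":[[0.6,0,0],[1.5,0,-1],[2,0,-3],[1,0,-4],[1,0,-4],[0,0,-4],[0,0,-4],[0,0,-4]],"angular":[[0,0,0],[0,0,0],[0,0,0],[0,0,0],[0,0,0],[0,0,0],[0,0,0],[0,0,0]],"hand":[200,200,200,200,200,200,200,200]}'
python3 -m handwheel '{"xyz":[[-3,0,-2],[-3,0,-2],[-3,0,0],[-3,0,0],[0,0,0],[0,0,0],[0,0,0]],"angular":[[0,0,0],[0,0,0],[0,0,0],[0,0,0],[0,0,0],[0,0,0],[0,0,0]],"hand":[0,0,0,0,0,0,0]}'
python3 - <<'E'
from h import *
st=robot.observe(); im=robot.capture('wrist'); print(st['tcp_pos'])
for t,z in dict(blank=45,lane=42.7,rails=24.5,guard=71).items():
    for d in robot.landmark_of('wrist',t)[:2]: print(t,round(d['confidence'],2),np.round(d['location']),toworld('wrist',d['location'],z,st).round())
r,c=topix('wrist',[547,-260,45],st).astype(int);r0=max(r-110,0);c0=max(c-140,0);print(r0,c0)
cv2.imwrite('pics/w10.png',im); cv2.imwrite('pics/w10c.png',cv2.resize(im[r0:r0+200,c0:c0+266],None,fx=3,fy=3))
E
```

```text
time_s: 26.38
tcp_pos: [557.7, -135.5, 273.1]
tool_rot: [0.739, 0.673, -0.0, 0.001]
ft_force: [1.2, 0.8, -0.9]
grip_width: 20.8
grip_force: 0.0
time_s: 26.97
tcp_pos: [546.8, -254.9, 310.3]
tool_rot: [0.739, 0.673, -0.0, 0.0]
ft_force: [-0.7, 0.7, 1.0]
grip_width: 61.9
grip_force: 0.0
[ 546.84936059 -254.86882596  310.32344738]
blank 0.86 [176. 281.] [ 544. -264.   45.]
lane 0.67 [215. 280.] [ 536. -325.   43.]
rails 0.78 [142. 280.] [ 546. -216.   24.]
guard 0.59 [170. 282.] [ 546. -250.   71.]
63 142
```

View pics/w10c.png

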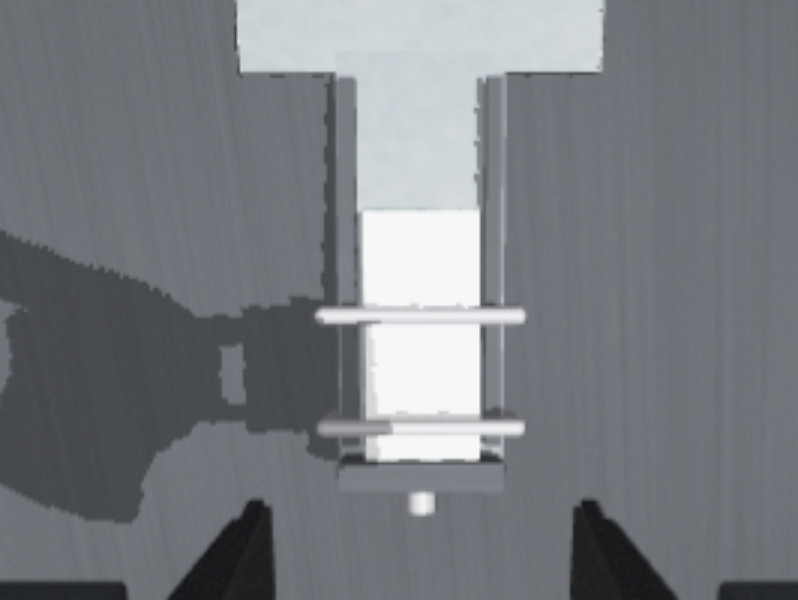

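The picture shows the blank flat between the rails and under both bars (crop rows 209–461), with its end at the stop's face (row ~462). Its measured centre matches the expected place. The fingers are clear, so I'm handing in.

```bash
python3 -c "
from cell import robot
print(robot.job_done())"
```

```text
the job is handed in; nothing more can be done
None
```

The job is handed in: from the last picture, the blank lies flat between the rails, under both guard bars and against the stop; the hand-in returned no verdict, and I did not re-check the bin, offcut, oil bottle and wrench at the end.

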